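# Swing up the drive dock's guard bar and release the drives

### The job

The drives in the test dock are done: without gripping anything, push the orange counterweighted guard bar up with your fingers past its balance point, so that it swings fully up and stays raised by itself. Then, with the bar up, press the green button fully to release the drives and let it come back out. Do not press the red button, and leave the drives in their slots and everything else on the bench where it is.

Things in the scene. Friction and masses are not known exactly. Their poses are not given: they have to be found in the camera images.
- dock: grey drive test dock, fixed: base 210 (x) x 250 (y) x 30 mm high, turned by up to 0.3 rad; origin at the centre of its underside on the table, x points from its front (robot side) to its back, y left, z up. Its two back brackets carry the guard. With the guard down only the base lies below the orange bar, and the drives begin 56 mm behind the bar's middle line
- guard_hinge (a point): middle of the guard's level hinge axis (along the dock's y), 80 mm behind the dock's origin, 75 mm above the table, fixed. At each end, outside the side arms, a dark steel counterweight disc (48 mm diameter, 24 mm thick) sits 65 mm from the axis, above it and 11 mm nearer the robot while the bar is down; 310 mm wide over the discs. They swing down to the back as the bar goes up
- guard_bar (a point): middle of the guard's orange round crossbar: 18 mm diameter, 268 mm long along the dock's y, between two aluminium side arms (inner faces 128 mm left and right of the middle), 180 mm from the hinge axis. Lowered, it is about 165 mm above the table and 76 mm in front of the dock's origin. It swings up and over to the back in a circle about the hinge
- guard (a joint): guard angle: 0 rad lowered (side arms slope up 30 degrees from hinge towards robot; about 2 to 3 N lifts the bar), growing as the bar rises, 1.4 at the raised stop (arms 20 degrees past upright, bar about 244 mm above the table). Balance point about 0.62 rad: let go below it the guard falls back to 0, above it the counterweights carry it to the stop and keep it there
- green_button_top (a point): centre of the top face of the green push button (28 mm diameter) on a fixed grey pod 80 x 80 x 40 mm; the pod stands to the left or to the right of the dock, the red one on the other side; z up
- green_button (a joint): travel of the green button: 0 out, 0.006 m fully pressed, straight down; spring return, about 5 N fully down
- red_button_top (a point): centre of the top face of the red push button on the other, otherwise identical pod. Not to be pressed
- red_button (a joint): travel of the red button: 0 out, 0.006 m fully pressed
- drive_a: test drive: an aluminium slab 100 x 15 x 70 mm (x, y, z) with a black front edge, standing on edge and loose in one of the dock's three slots; origin at the centre of its underside, which is 30 mm above the table, so its top is at 100 mm. Not to be moved
- drive_b: test drive: an aluminium slab 100 x 15 x 70 mm (x, y, z) with a black front edge, standing on edge and loose in one of the dock's three slots; origin at the centre of its underside, which is 30 mm above the table, so its top is at 100 mm. Not to be moved
- drive_c: test drive: an aluminium slab 100 x 15 x 70 mm (x, y, z) with a black front edge, standing on edge and loose in one of the dock's three slots; origin at the centre of its underside, which is 30 mm above the table, so its top is at 100 mm. Not to be moved
- screwdriver: blue-handled screwdriver lying on the table, handle to its -x; bystander
- tape: blue roll of tape, 90 mm diameter, 22 mm high, lying flat; origin at the centre of its underside; bystander
- jar: clear jar with a black cap, 56 mm diameter, 75 mm high; origin under its centre; bystander
- mug: blue mug, 80 mm diameter, 95 mm high; origin under its centre; bystander
- spare_drive: spare drive lying flat, 100 x 70 x 15 mm; origin under its centre; bystander
Things that resemble listed ones, but are neither listed nor needed, are in the scene too. Leave any yellow look-alike of the part that bears red_button_top alone.

How it is judged (in metres and radians):
On the way, in this order (a step that is already met when the one before it is completed fails the run):
1. the guard bar is fully raised (value of joint guard above 1.25 rad), for 0.3 s.
2. the green button is pressed with the bar up (value of joint green_button above 0.004 m and value of joint guard above 1.25 rad), for 0.05 s.
At the end, for the whole second after the job is handed in: The guard stands raised by itself (joint above 1.25 rad of 1.4) and at rest, the green button has been pressed by more than 4 of its 6 mm after the bar was up and is out again (under 2 mm), the red button is out, the drives are within 10 mm and the other loose things within 30 mm of where they were (value of joint guard above 1.25 rad and velocity of joint guard between -0.1 and 0.1 rad/s and value of joint each of green_button, red_button below 0.002 m and distance of each of drive_a, drive_b, drive_c from where it was at the start of the episode below 0.01 m and distance of each of screwdriver, tape, jar, mug, spare_drive from where it was at the start of the episode below 0.03 m); the robot touches nothing.
It fails at once if the red button is pressed (value of joint red_button above 0.003 m).
It fails at once if the green button is pressed while the guard bar is not up (value of joint green_button above 0.003 m and value of joint guard below 1.2 rad).
It fails at once if a drive in the dock is lifted or moved by more than 10 mm (distance of any of drive_a, drive_b, drive_c from where it was at the start of the episode above 0.01 m).
It fails at once if another loose thing on the bench is lifted or moved by more than 30 mm (distance of any of screwdriver, tape, jar, mug, spare_drive from where it was at the start of the episode above 0.03 m).
It also fails if it takes over 48 s, if anything falls off the work surface, if the arm or the gripper's body presses on something with over 40 N, if the wrist force passes 120 N, or if a joint passes its speed limit or range.

### The arm

A 6-joint arm with a two-finger parallel gripper is mounted at the origin on the work surface. World frame = base frame: x ahead of the robot, y to its left, z up, the work surface at z = 0. Lengths are in m, angles in degrees, forces in N, time in s.
With the tool pointing down it reaches from about 0.325 to 0.9 m from the base axis. Payload 6.1 kg.
Tool frame: the origin (TCP) lies where the fingers leave the gripper's body, on its centre line; the fingertips stand 73 mm ahead of it and the grasp point (between the pads) lies 54 mm ahead of it; z points along the fingers, y is the direction in which the jaws open and shut (so a half turn about z gives the same grasp; the last joint's range is limited). The gripper opens to 85 mm and grips with 20 to 120 N. Pads are 22 mm wide; open, the fingers measure 114 mm over their backs; the gripper's body (76 mm by 85 mm) begins 54 mm behind the grasp point. The pads swing forward as they close: fully open they stand 13 mm farther back than shut.
Start: joints at [-78.902, 12.628, 87.462, -0, 79.91, -7.225], TCP at [0.196, -0.593, 0.304] pointing down, gripper open.
Joint ranges: [-170.65, 170.65], [-52.31, 119.04], [5.05, 147.46], [-71.25, 251.25], [11.57, 151.72], [-153.62, 153.62]. Speed limits (degrees/s): [147.25, 147.25, 172.46, 180, 180, 180].

### API

Orientations are given as a 3x3 rotation matrix whose columns are the frame's x, y, z axes.
In Python, from cell import * gives the robot as it stands.
- The arm moves only by the shell command python3 -m crank 'ROWS' [OPENING] [FORCE]. ROWS is JSON, a list of rows, each a list of 6 numbers: the shift along the world's x, y, z in cm, then the turn, a rotation vector about the world's x, y, z in rad. In form: [[x, y, z, wx, wy, wz], ...]. A call has 1 to 8 rows; each row is the pose to reach, as a shift and turn from the pose commanded when the call began; what a row does not reach only later rows make up. A row lasts 1/8 s, in which the tool goes at most 62.5 mm and 10.7 degrees, less where a joint would pass 70% of its speed; a pose out of reach is approached as far as the arm can. A call with a gripper value outside its range is refused whole. OPENING is the opening, from 0 (shut) to 1 (fully open), set as the call begins (- or left out, the last holds). The fingers move at their own pace and stop on an object; FORCE is the grip in N (left out, the last holds). Time passes only in rows, so rows that repeat a pose let the fingers close. It gives the time, the measured TCP pose, the force and the opening at its end, in the units of the state.
- state(): the state, without advancing time (a new reading comes with each control period).
- capture(name): name is "side" or "top" or "wrist"; returns the picture (400x640x3 uint8, red, green, blue); there is no depth.
- camera_params(name): a dict with "mtx" (3x3 intrinsics, pixels), "rvec" (rotation vector, rad) and "tvec" (3), from world to camera coordinates, as OpenCV has them. Camera axes: x right, y down, z forward; pixel columns grow to the right and rows downward; lengths in m; the calibration is good to about 2 mm. The wrist camera is an equidistant fisheye: a pixel r from the principal point sees the ray r / f radians off the axis. A picture is of the moment at which its call begins: read the wrist's pose just before it. camera_params takes no time and is no camera call; for the wrist camera it gives the pose at the moment of the call.
- finish_job(): hands the job in, once; it reports no verdict.
The state is a dict: "t": time; "joints": joint angles; "dq": joint speeds; "joint_efforts": joint torques, N m; "tool_pos": TCP position; "ee_rot": TCP orientation; "contact_force": force on the tool from outside, world axes, zero at the start; "ft_torque": the same for the moment, N m; "width": opening from 0.0 (shut) to 1.0 (fully open).
Only numpy, scipy, OpenCV 4.12 (cv2) and the standard library are available. Lean on these libraries where they do the work, as an engineer would, in place of code of your own. Each camera call takes 0.05 s, during which the arm holds its last target.

## Working session

There is one attempt and no reset: what is moved stays moved. The work goes in short steps, Python scripts to look and compute and a shell command to move; the robot and the scene stay as the last step left them, time stands still between calls to the robot, and variables do not carry over. Pictures are saved under pics/ and viewed, and the job is handed in when it is done.

```bash
ls; mkdir -p pics
python3 - <<'E'
from cell import *
import cv2
for n in ("side","top","wrist"):
    p=camera_params(n);print(n,p)
    cv2.imwrite(f"pics/{n}0.png",cv2.cvtColor(capture(n),cv2.COLOR_RGB2BGR))
print(state())
E
```

```text
pics
side {'mtx': array([[470.72683318,   0.        , 320.10523263],
       [  0.        , 470.72683318, 198.68780249],
       [  0.        ,   0.        ,   1.        ]]), 'rvec': array([ 0.62847859, -2.72758723,  1.04354673]), 'tvec': array([0.4287047 , 0.22365294, 1.26365231])}
top {'mtx': array([[473.51337423,   0.        , 323.91547571],
       [  0.        , 473.51337423, 207.18146092],
       [  0.        ,   0.        ,   1.        ]]), 'rvec': array([ 2.13002732, -2.12301814,  0.23086022]), 'tvec': array([0.01063536, 0.49603938, 1.34227496])}
wrist {'mtx': array([[309.70691629,   0.        , 316.8950715 ],
       [  0.        , 309.70691629, 202.89469661],
       [  0.        ,   0.        ,   1.        ]]), 'rvec': array([-2.33469398,  1.68466935,  0.26774365]), 'tvec': array([-0.62345753, -0.04020577,  0.38177969])}
{'t': 0.15, 'joints': array([-7.89017459e+01,  1.26675073e+01,  8.75106650e+01,  9.43932995e-05,
        7.99095190e+01, -7.22531564e+00]), 'dq': array([ 0.03266398, -0.19650657, -0.24586647,  0.01541236,  0.01938712,
       -0.10665203]), 'joint_efforts': array([ 2.71786948e-04, -4.97484541e+01, -3.89904964e+01, -2.34222734e-04,
        7.17250805e-03, -1.14540595e-05]), 'tool_pos': array([ 0.19641441, -0.59296338,  0.30302225]), 'ee_rot': array([[ 9.49296350e-01,  3.14382497e-01, -2.93017576e-04],
       [ 3.14382573e-01, -9.49295181e-01,  1.50219027e-03],
       [ 1.94102156e-04, -1.51814336e-03, -9.99998829e-01]]), 'contact_force': array([-0.33265967, -0.6912958 , -0.16836702]), 'ft_torque': array([-0.00553908,  0.01457382, -0.0106851 ]), 'width': 0.9998719419183948}
```

View pics/side0.png

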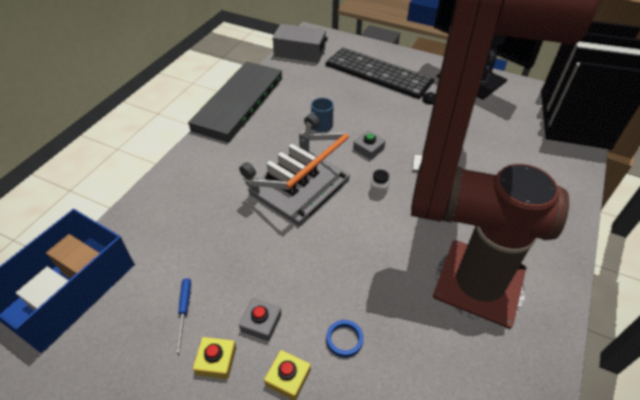

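View pics/top0.png

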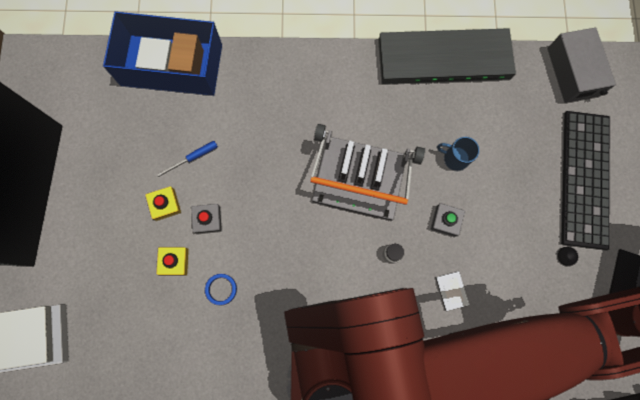

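View pics/wrist0.png

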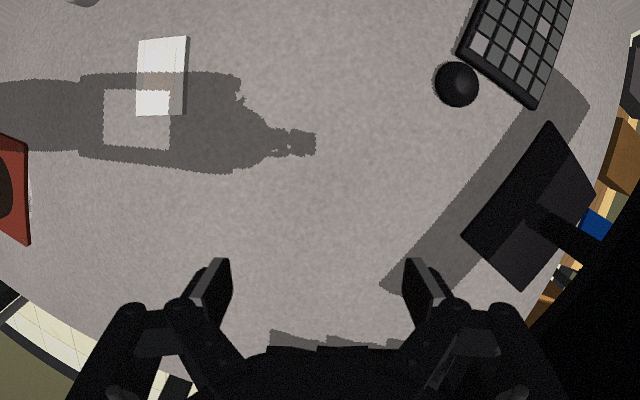

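The side view shows the dock with its orange bar (290,185)-(348,138), green button (370,138), mug (321,113) and jar (380,181). In the top view the bar runs (313,180)-(408,202), and the green button on its grey pod is at (451,218), right of the dock. Three pods have red caps: grey at (205,217), and yellow look-alikes at (160,202) and (170,261). Only (451,218) is green, so that is the one to press. I'll measure the bar and button from both views.

```bash
cat > h.py <<'E'
import cv2, numpy as np
def P(p):
    R=cv2.Rodrigues(p["rvec"])[0]; return R,np.array(p["tvec"]).ravel(),np.array(p["mtx"])
def ray(p,uv):
    R,t,K=P(p); d=R.T@np.linalg.inv(K)@np.array([uv[0],uv[1],1.]); return -R.T@t,d/np.linalg.norm(d)
def plane(p,uv,z):
    c,d=ray(p,uv); return c+d*(z-c[2])/d[2]
def tri(p1,a,p2,b):
    c1,d1=ray(p1,a);c2,d2=ray(p2,b)
    s=np.linalg.lstsq(np.c_[d1,-d2],c2-c1,rcond=None)[0]
    x,y=c1+s[0]*d1,c2+s[1]*d2; return (x+y)/2,np.linalg.norm(x-y)
def blobs(im,lo,hi,mn=15):
    h=cv2.cvtColor(im,cv2.COLOR_RGB2HSV); m=cv2.inRange(h,lo,hi)
    n,l,s,c=cv2.connectedComponentsWithStats(m); 
    return m,l,[(i,s[i,4],c[i].round(1)) for i in range(1,n) if s[i,4]>=mn]
def ends(l,i):
    ys,xs=np.where(l==i); pts=np.c_[xs,ys].astype(float); m=pts.mean(0)
    u=np.linalg.svd(pts-m,full_matrices=False)[2][0]; u*=np.sign(u[0]); q=(pts-m)@u
    return m,m+u*q.min(),m+u*q.max()
E
python3 - <<'E'
from cell import *
from h import *
ps,pt=camera_params("side"),camera_params("top")
S=cv2.cvtColor(cv2.imread("pics/side0.png"),cv2.COLOR_BGR2RGB);T=cv2.cvtColor(cv2.imread("pics/top0.png"),cv2.COLOR_BGR2RGB)
g={};o={}
for n,im in(("s",S),("t",T)):
    _,l,b=blobs(im,(50,110,60),(80,255,255),8); print(n,"green",b)
    _,l,b=blobs(im,(5,170,120),(15,255,255),60); print(n,"orange",b)
    i=max(b,key=lambda x:x[1])[0]; o[n]=ends(l,i); print(o[n])
for a,b in((1,1),(2,2),(1,2),(2,1),(0,0)): print(a,b,tri(ps,o["s"][a],pt,o["t"][b]))
for k in range(3): print("z=.165",plane(pt,o["t"][k],.165),plane(ps,o["s"][k],.165))
for n,uv,z in(("jar",(393,247),.075),("mug",(462,149),.095),("green",(451,218),.05)): print(n,plane(pt,uv,z))
c=T[100:280,280:500]; cv2.imwrite("pics/crop_t.png",cv2.cvtColor(cv2.resize(c,None,fx=3.4,fy=3.3,interpolation=2),cv2.COLOR_RGB2BGR))
E
```

```text
s green [(6, np.int32(36), array([369.6, 136.5]))]
s orange [(1, np.int32(284), array([314.5, 162.5]))]
(array([314.51760563, 162.53521127]), array([288.13255206, 185.15461913]), array([345.77564009, 135.73828898]))
t green [(1, np.int32(8), array([468. ,  77.6])), (2, np.int32(9), array([484.9,  76.8])), (5, np.int32(9), array([434.2,  78.6])), (10, np.int32(72), array([450.9, 217.6]))]
t orange [(1, np.int32(528), array([359.2, 190. ]))]
(array([359.19507576, 189.99621212]), array([311.08055938, 178.65813637]), array([406.44076698, 201.12955121]))
1 1 (array([0.54982431, 0.04929144, 0.16925048]), np.float64(0.0015783842935314409))
2 2 (array([ 0.49166141, -0.20823797,  0.16596647]), np.float64(0.002364182780953553))
1 2 (array([ 0.63350296, -0.24208702, -0.15789562]), np.float64(0.1585687910668103))
2 1 (array([0.44227629, 0.04065711, 0.39986166]), np.float64(0.09329475385163781))
0 0 (array([ 0.52973914, -0.08175221,  0.14684757]), np.float64(0.009194702803480946))
z=.165 [ 0.52084977 -0.08109535  0.165     ] [ 0.52608803 -0.06449746  0.165     ]
z=.165 [0.55172953 0.04953463 0.165     ] [0.5510799  0.04578651 0.165     ]
z=.165 [ 0.49069333 -0.20866551  0.165     ] [ 0.49329111 -0.20922351  0.165     ]
jar [ 0.3764175  -0.18378007  0.075     ]
mug [ 0.66261947 -0.39092659  0.095     ]
green [ 0.46533992 -0.36119736  0.05      ]
```

View pics/crop_t.png

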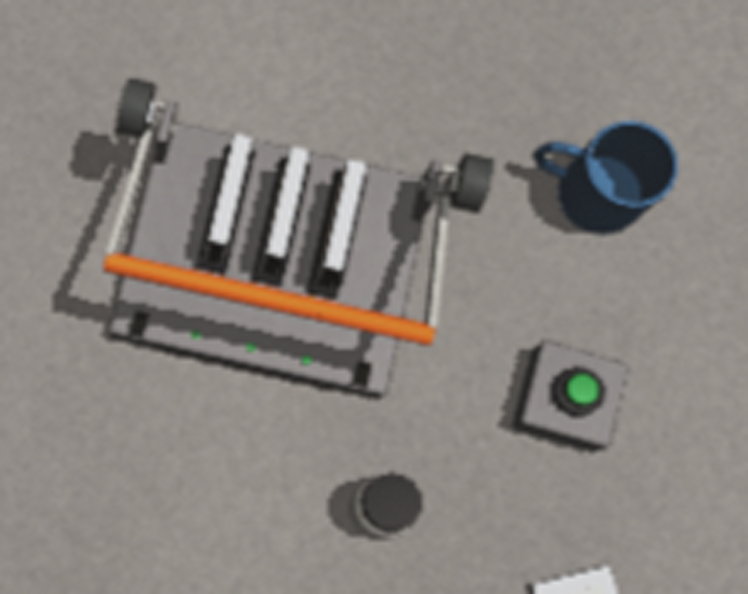

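```bash
cat > goal.py <<'E'
from h import *
from scipy.spatial.transform import Rotation as Ro
psi=np.arctan2(-.060,.2575)
dx=np.array([np.cos(psi),np.sin(psi),0]);dy=np.array([-np.sin(psi),np.cos(psi),0]);ez=np.array([0,0,1.])
bar=np.array([.5212,-.080,.166]); hinge=bar+.156*dx-.090*ez
def Rt(dip):  # fingers dip below horizontal, tool y=-dy
    z=np.cos(dip)*dx-np.sin(dip)*ez; y=-dy; return np.c_[np.cross(y,z),y,z]
def barat(q,r=.18):
    a=np.deg2rad(150)-q; return hinge+r*(np.cos(a)*dx+np.sin(a)*ez)
E
python3 - <<'E'
from cell import *
from goal import *
ps,pt,pw=camera_params("side"),camera_params("top"),camera_params("wrist")
print("green",tri(ps,(369.6,136.5),pt,(450.9,217.6)))
print(np.rad2deg(psi),hinge)
s=state();R=np.array(s["ee_rot"]);c,_=ray(pw,(316.9,202.9))
print("cam in tool",R.T@(c-s["tool_pos"]))
G=Rt(np.deg2rad(45)); n=G[:,0] if G[2,0]>0 else -G[:,0]
print("tool x",G[:,0],"up normal",n)
# contact: bar centre at n*(9+11mm) from finger centreline, 50 mm ahead of TCP
for q,gap in((0,.03),(0,0),(.2,0),(.4,0),(.6,0),(.75,0),(.85,0)):
    tcp=barat(q)-n*(.020+gap)-.05*G[:,2]; d=tcp-s["tool_pos"]
    print(q,gap,tcp.round(4),"shift cm",(d*100).round(1))
print("rotvec",Ro.from_matrix(G@R.T).as_rotvec())
E
```

```text
green (array([ 0.46604087, -0.35885371,  0.0567556 ]), np.float64(0.0014378244023239895))
-13.116436125391472 [ 0.6731301  -0.11540119  0.076     ]
cam in tool [ 0.07879747 -0.00016227 -0.07099401]
tool x [ 0.68865901 -0.16046423  0.70710678] up normal [ 0.68865901 -0.16046423  0.70710678]
0 0.03 [ 0.4524 -0.064   0.166 ] shift cm [ 25.6  52.9 -13.7]
0 0 [ 0.4731 -0.0688  0.1872] shift cm [ 27.7  52.4 -11.6]
0.2 0 [ 0.4935 -0.0736  0.2164] shift cm [29.7 51.9 -8.7]
0.4 0 [ 0.5192 -0.0795  0.2408] shift cm [32.3 51.3 -6.2]
0.6 0 [ 0.5491 -0.0865  0.2595] shift cm [35.3 50.6 -4.4]
0.75 0 [ 0.5736 -0.0922  0.2693] shift cm [37.7 50.1 -3.4]
0.85 0 [ 0.5906 -0.0962  0.2737] shift cm [39.4 49.7 -2.9]
rotvec [ 0.03464588 -0.79398658 -0.52056215]
```

```bash
python3 -m crank '[[2,6,1,0.005,-0.1,-0.07],[5,12,1,0.01,-0.25,-0.16],[8,18,1,0.015,-0.4,-0.26],[10,24,1,0.02,-0.52,-0.34],[13,30,1,0.025,-0.65,-0.43],[15,36,1,0.0346,-0.794,-0.5206],[17,42,1,0.0346,-0.794,-0.5206],[19,47,1,0.0346,-0.794,-0.5206]]' 0 20
```

```text
t: 1.15
tool_pos: [0.388, -0.1441, 0.3086]
ee_rot: [[0.697, -0.231, 0.679], [-0.168, -0.973, -0.158], [0.697, -0.004, -0.717]]
contact_force: [0.8, -0.1, 0.3]
width: -0.002
```

```bash
python3 -m crank '[[0.5,4,-2,0,0,0],[1.1,7.2,-5,0,0,0],[1.1,7.2,-9.1,0,0,0],[1.1,7.2,-9.1,0,0,0],[1.1,7.2,-9.1,0,0,0]]'
python3 - <<'E'
from cell import *
from goal import *
pw=camera_params("wrist");im=capture("wrist");cv2.imwrite("pics/w1.png",im[:,:,::-1]);cv2.imwrite("pics/s1.png",capture("side")[:,:,::-1])
s=state();print(s["tool_pos"],s["contact_force"])
E
```

```text
t: 1.78
tool_pos: [0.4224, -0.0767, 0.232]
ee_rot: [[0.709, -0.229, 0.667], [-0.167, -0.973, -0.158], [0.685, 0.001, -0.728]]
contact_force: [0.1, -0.2, -0.4]
width: -0.001
[ 0.4226457  -0.07726624  0.23331655] [ 0.17077765  0.69084182 -0.14796378]
```

View pics/w1.png

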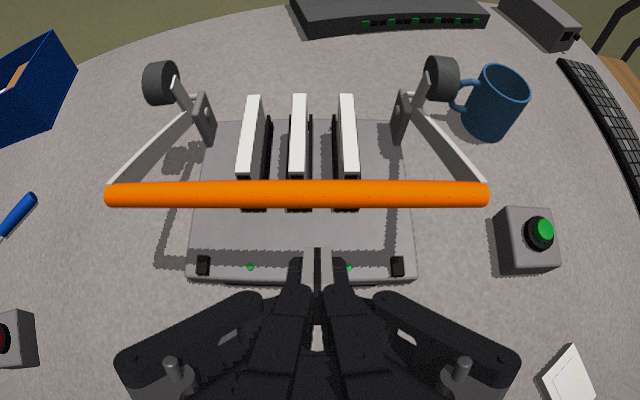

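View pics/s1.png

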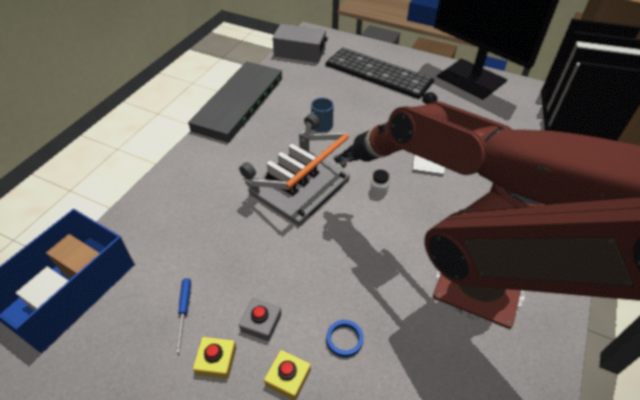

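The wrist view shows the closed fingers (317,250-290) centred in front of the bar (105-488,195), with the drives behind it. The green button is at (540,232) and the mug at (493,105). The TCP stopped 2-3 cm short of the target, so I'll check the joints.

Run:
```python
from cell import *
from goal import *
s=state();print(s["joints"].round(1),s["dq"].round(2),s["t"])
R=np.array(s["ee_rot"]);p=s["tool_pos"];tip=p+.073*R[:,2]
print("tip",tip,"bar in tool",R.T@(bar-p), "dip",np.rad2deg(np.arcsin(-R[2,2])))
# bar from wrist view: ray of the bar mid pixel column under fisheye, at its known z plane
pw=camera_params("wrist");Rc,t,K=P(pw)
for uv in((297,193),(106,195),(488,195)):
    v=np.array([(uv[0]-K[0,2])/K[0,0],(uv[1]-K[1,2])/K[1,1]]);r=np.linalg.norm(v)
    d=Rc.T@np.r_[np.sin(r)*v/r,np.cos(r)];c=-Rc.T@t;print(uv,c+d*(.166-c[2])/d[2])
```

```text
[-26.5 -42.5 147.4  16.3  33.5  66.6] [-0.32 -0.69 -0.13  0.01 -0.33 -0.01] 1.875
tip [ 0.47146777 -0.08890719  0.18030811] bar in tool [ 0.0238312  -0.02015075  0.11523004] dip 46.564009071542635
(297, 193) [ 0.52172678 -0.08741625  0.166     ]
(106, 195) [0.55474386 0.05392879 0.166     ]
(488, 195) [ 0.49050746 -0.21618349  0.166     ]
```

```bash
python3 -m crank '[[0,0,-3,0,0,0],[0.5,-0.2,-6,0,0,0],[1.5,-0.5,-6.7,0,0,0],[2.6,-0.6,-6.7,0,0,0],[2.6,-0.6,-6.7,0,0,0]]'
cat > rel.py <<'E'
from cell import *
from goal import *
s=state();R=np.array(s["ee_rot"]);p=s["tool_pos"]
print(s["t"],p.round(4),s["joints"].round(1),s["contact_force"].round(1))
for q in (0,.3,.6,.8,1.0): print(q,"bar in tool",(R.T@(barat(q)-p)).round(4))
E
python3 rel.py
```

```text
t: 2.5
tool_pos: [0.4495, -0.0834, 0.1667]
ee_rot: [[0.707, -0.23, 0.669], [-0.166, -0.973, -0.159], [0.688, 0.001, -0.726]]
contact_force: [-0.4, -0.1, 0.1]
width: -0.003
2.5 [ 0.4495 -0.0834  0.1667] [-25.1 -25.3 146.3  26.8  18.   55.7] [-0.4 -0.1  0.1]
0 bar in tool [ 0.0497 -0.0198  0.048 ]
0.3 bar in tool [ 0.1029 -0.0199  0.0406]
0.6 bar in tool [ 0.156  -0.02    0.0492]
0.8 bar in tool [ 0.189  -0.0201  0.0636]
1.0 bar in tool [ 0.2184 -0.0202  0.0842]
```

```bash
python3 -m crank '[[1,-0.2,1,0,0,0],[1.7,-0.4,1.7,0,0,0],[2.1,-0.5,2.1,0,0,0],[2.6,-0.6,2.9,0,0,0],[3.1,-0.7,3.6,0,0,0],[3.6,-0.9,4.3,0,0,0],[4.1,-1,5,0,0,0],[4.1,-1,5,0,0,0]]'; python3 rel.py
python3 - <<'E'
from cell import *
from goal import *
im=capture("wrist");cv2.imwrite("pics/w2.png",im[:,:,::-1])
E
```

```text
t: 3.5
tool_pos: [0.4906, -0.093, 0.2163]
ee_rot: [[0.707, -0.229, 0.669], [-0.166, -0.973, -0.159], [0.687, 0.001, -0.726]]
contact_force: [-1.7, -0.1, -0.0]
width: -0.004
3.5 [ 0.4906 -0.093   0.2163] [-23.5 -23.1 138.6  18.5  22.5  65.3] [-1.7 -0.1 -0. ]
0 bar in tool [-0.015  -0.0198  0.0551]
0.3 bar in tool [ 0.0383 -0.0198  0.0476]
0.6 bar in tool [ 0.0914 -0.0199  0.0562]
0.8 bar in tool [ 0.1243 -0.02    0.0705]
1.0 bar in tool [ 0.1538 -0.0201  0.0911]
```

View pics/w2.png

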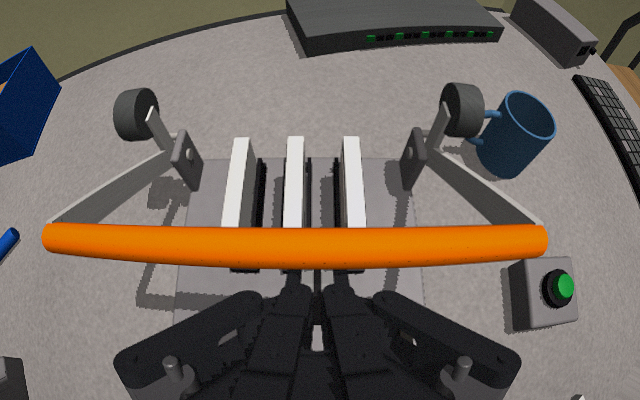

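The bar (45-548,245) now lies on the fingers and is lifted. I'll carry on through the balance point.

```bash
python3 -m crank '[[1.2,-0.3,1.4,0,0,0],[2.6,-0.6,2.5,0,0,0],[4,-0.9,3.4,0,0,0],[5.6,-1.3,4.3,0,0,0],[6.8,-1.5,4.9,0,0,0],[8,-1.8,5.3,0,0,0],[9.7,-2.3,5.8,0,0,0],[10.8,-2.5,5.9,0,0,0]]'; python3 rel.py
python3 - <<'E'
from cell import *
from goal import *
cv2.imwrite("pics/w3.png",capture("wrist")[:,:,::-1]);cv2.imwrite("pics/s3.png",capture("side")[:,:,::-1])
E
```

```text
t: 4.55
tool_pos: [0.5986, -0.118, 0.2744]
ee_rot: [[0.708, -0.23, 0.668], [-0.166, -0.973, -0.158], [0.686, 0.001, -0.727]]
contact_force: [0.4, -0.6, -0.7]
width: 0.002
4.55 [ 0.5986 -0.118   0.2744] [-20.8  -9.1 121.   11.9  25.5  73.7] [ 0.4 -0.6 -0.7]
0 bar in tool [-0.1354 -0.0193  0.0212]
0.3 bar in tool [-0.0822 -0.0194  0.0137]
0.6 bar in tool [-0.029  -0.0195  0.0222]
0.8 bar in tool [ 0.0039 -0.0196  0.0365]
1.0 bar in tool [ 0.0334 -0.0197  0.0571]
```

View pics/w3.png

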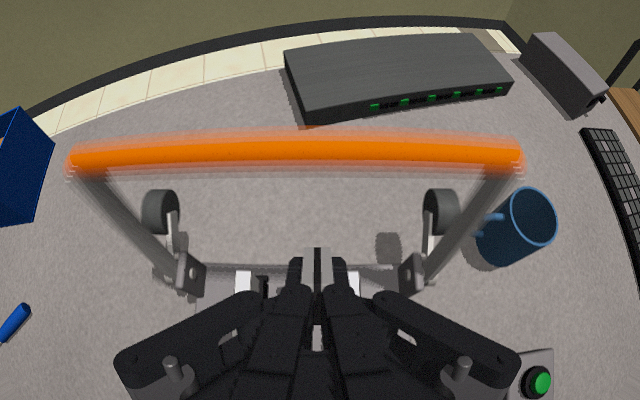

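View pics/s3.png

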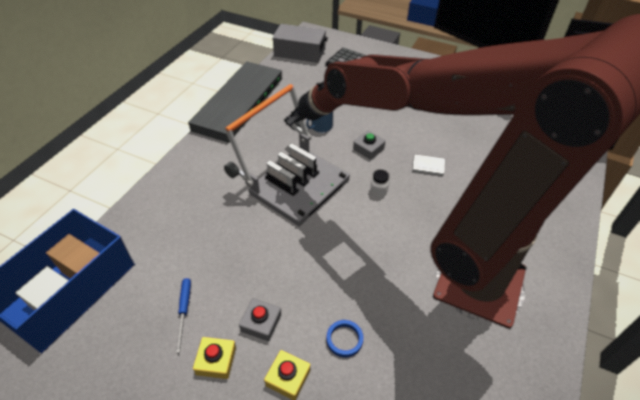

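The bar has swung past balance; it was still moving at (70-520,155) in the wrist view, clear of the fingers. I'll retreat and go above the green button.

```bash
python3 -m crank '[[-4,1,1.5,0,0,0],[-8,1.5,3,0.02,0.1,0],[-11,0,4,0.06,0.25,0],[-13,-5,4,0.09,0.4,0],[-13.3,-10,4,0.13,0.55,0],[-13.3,-16,4,0.172,0.737,0],[-13.3,-21,3,0.172,0.737,0],[-13.3,-24.1,1,0.172,0.737,0]]'; python3 -m crank '[[0,0,0,0,0,0],[0,0,0,0,0,0],[0,0,0,0,0,0]]'
python3 - <<'E'
from cell import *
from goal import *
pw=camera_params("wrist");W=capture("wrist");cv2.imwrite("pics/w4.png",W[:,:,::-1])
T=capture("top");cv2.imwrite("pics/t4.png",T[:,:,::-1]);S=capture("side");cv2.imwrite("pics/s4.png",S[:,:,::-1])
s=state();p=s["tool_pos"];print(s["t"],p,np.array(s["ee_rot"]).round(3),s["joints"].round(1))
_,l,b=blobs(W,(50,110,60),(80,255,255),100);print(b)
Rc,t,K=P(pw);c=-Rc.T@t
for _,a,uv in b:
    v=(uv-K[:2,2])/K[0,0];r=np.linalg.norm(v);d=Rc.T@np.r_[np.sin(r)*v/r,np.cos(r)]
    for z in(.05,.055,.06):print(uv,c+d*(z-c[2])/d[2])
E
```

```text
t: 5.65
tool_pos: [0.4647, -0.3612, 0.2834]
ee_rot: [[0.973, -0.229, -0.001], [-0.229, -0.973, -0.002], [-0.001, 0.003, -1.0]]
contact_force: [-0.8, 0.1, -0.0]
width: -0.001
t: 6.02
tool_pos: [0.4651, -0.3577, 0.2851]
ee_rot: [[0.974, -0.227, -0.0], [-0.227, -0.974, -0.003], [0.0, 0.003, -1.0]]
contact_force: [-0.8, 0.7, 0.1]
width: -0.003
6.175 [ 0.46506106 -0.35799832  0.2850159 ] [[ 0.974 -0.227 -0.   ]
 [-0.227 -0.974 -0.003]
 [ 0.     0.003 -1.   ]] [-45.2   8.2  94.6  -0.1  77.1  57.9]
[(1, np.int32(591), array([318.3, 186. ]))]
[318.3 186. ] [ 0.46292024 -0.35876091  0.05      ]
[318.3 186. ] [ 0.46420821 -0.35902745  0.055     ]
[318.3 186. ] [ 0.46549618 -0.35929398  0.06      ]
```

View pics/w4.png

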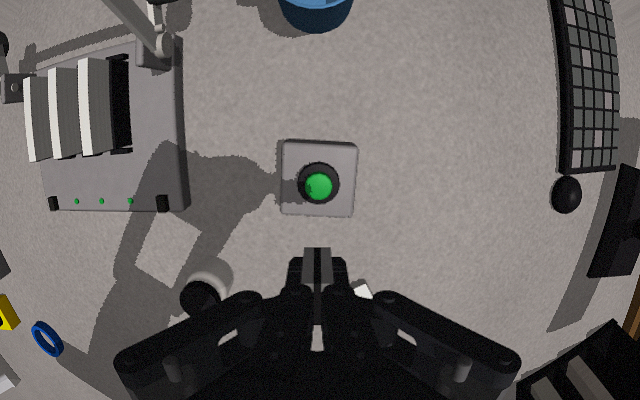

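View pics/s4.png

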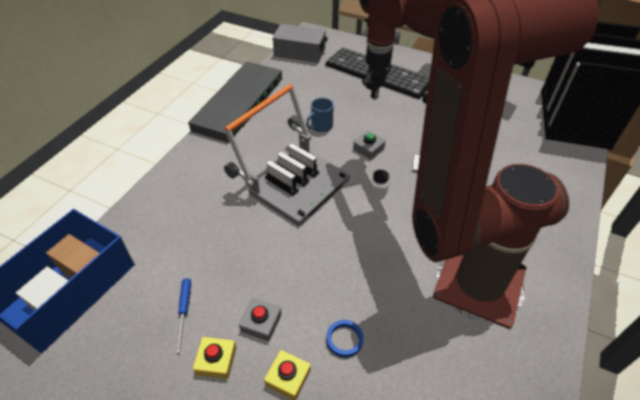

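The wrist view shows the green button (318,186) on its grey pod, straight under the fingers. In the side view the bar is up at (228,128)-(290,90). I'll check its angle, then descend.

```bash
python3 - <<'E'
from cell import *
from goal import *
o={}
for n in "st":
    im=cv2.imread(f"pics/{n}4.png")[:,:,::-1].copy();_,l,b=blobs(im,(5,170,120),(15,255,255),60);o[n]=ends(l,max(b,key=lambda x:x[1])[0]);print(b)
ps,pt=camera_params("side"),camera_params("top")
E=[tri(ps,o["s"][k],pt,o["t"][k]) for k in(1,2)];m=(E[0][0]+E[1][0])/2;print(E)
v=m-hinge;print("guard",np.deg2rad(150)-np.arctan2(v[2],v@dx))
E
python3 -m crank '[[0,0,-4,0,0,0],[0,0,-8,0,0,0],[0,0,-12,0,0,0],[0,0,-14,0,0,0],[0,0,-14,0,0,0],[0,0,-14,0,0,0]]'
```

```text
[(1, np.int32(285), array([257. , 108.5]))]
[(1, np.int32(473), array([377.5, 104.3]))]
[(array([7.61172585e-01, 1.14957720e-04, 2.49785674e-01]), np.float64(0.0004847586848586792)), (array([ 0.70352125, -0.25800031,  0.24592819]), np.float64(0.00293454769862483))]
guard 1.3869531547061265
t: 6.92
tool_pos: [0.4656, -0.3595, 0.146]
ee_rot: [[0.974, -0.228, 0.001], [-0.228, -0.974, -0.004], [0.001, 0.004, -1.0]]
contact_force: [0.1, -0.5, 0.8]
width: -0.003
```

The guard measures 1.39 rad, at its stop. Now I'll press in small steps.

```bash
python3 -m crank '[[0,0,-0.5,0,0,0],[0,0,-1,0,0,0],[0,0,-1.3,0,0,0],[0,0,-1.6,0,0,0],[0,0,-1.7,0,0,0],[0,0,-1.7,0,0,0]]'
```

```text
t: 7.68
tool_pos: [0.4651, -0.3591, 0.1285]
ee_rot: [[0.974, -0.228, -0.001], [-0.228, -0.974, -0.003], [-0.0, 0.003, -1.0]]
contact_force: [-2.1, 2.5, 11.2]
width: -0.003
```

```bash
python3 -m crank '[[0,0,-0.1,0,0,0],[0,0,-0.2,0,0,0],[0,0,-0.2,0,0,0]]';python3 - <<'E'
from cell import *
from h import *
W=capture("wrist");cv2.imwrite("pics/w5.png",cv2.resize(W[150:350,200:440],None,fx=3,fy=3)[:,:,::-1]);s=state();print(s["tool_pos"],s["contact_force"])
E
```

```text
t: 8.05
tool_pos: [0.4652, -0.3592, 0.1283]
ee_rot: [[0.974, -0.228, -0.001], [-0.228, -0.974, -0.003], [-0.0, 0.003, -1.0]]
contact_force: [-6.8, 6.2, 23.2]
width: -0.002
[ 0.46516118 -0.35918273  0.12833934] [-7.10329396  6.34240451 23.60337874]
```

View pics/w5.png

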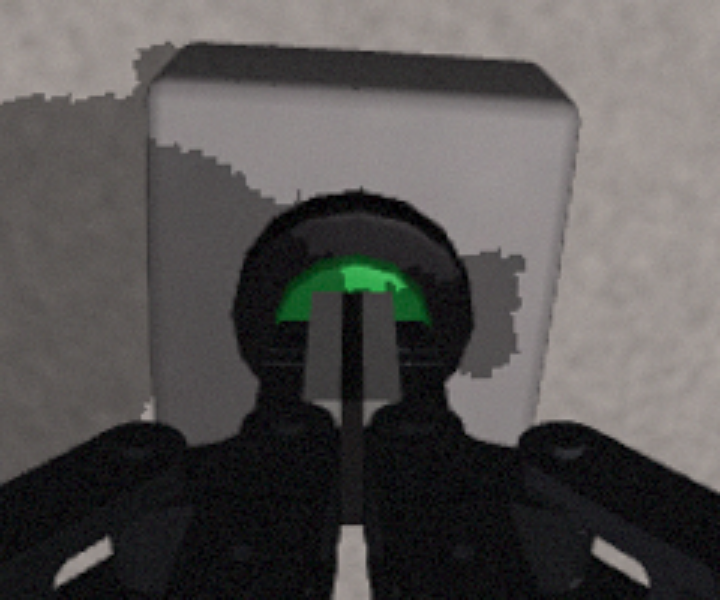

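The force rose 12 N over 0.2 mm, which is a hard stop. To make sure that is the button's end and not the collar, I'll read the force step by step while backing off.

```bash
f(){ grep -E "tool_pos|contact" ; }
python3 -m crank '[[0,0,0.3,0,0,0],[0,0,0.3,0,0,0]]'|f
python3 -m crank '[[0,0,0.1,0,0,0],[0,0,0.1,0,0,0]]'|f
python3 -m crank '[[0,0,0.15,0,0,0],[0,0,0.15,0,0,0]]'|f
python3 -m crank '[[0,0,0.15,0,0,0],[0,0,0.15,0,0,0]]'|f
python3 -m crank '[[0,0,0.15,0,0,0],[0,0,0.15,0,0,0]]'|f
python3 -m crank '[[0,0,0.2,0,0,0],[0,0,0.2,0,0,0]]'|f
```

```text
tool_pos: [0.465, -0.3591, 0.1289]
contact_force: [0.4, -0.1, 3.6]
tool_pos: [0.465, -0.359, 0.1293]
contact_force: [0.4, -1.8, 3.8]
tool_pos: [0.465, -0.359, 0.1308]
contact_force: [2.5, -1.4, 3.8]
tool_pos: [0.4646, -0.3587, 0.132]
contact_force: [1.7, -1.9, 3.5]
tool_pos: [0.4644, -0.3584, 0.1333]
contact_force: [0.4, -0.7, 2.9]
tool_pos: [0.4642, -0.3581, 0.135]
contact_force: [-0.2, 0.1, -0.4]
```

The spring force held at about 3-4 N from TCP z 0.129 to 0.133 and was gone by 0.135. That means the button travelled its full ~6 mm and came back out. I'll retreat and verify.

```bash
python3 -m crank '[[0,0,3,0,0,0],[0,0,7,0,0,0],[0,0,12,0,0,0],[-3,-4,16,0,0,0],[-6,-8,17,0,0,0],[-8,-12,17,0,0,0],[-8,-12,17,0,0,0],[-8,-12,17,0,0,0]]'
python3 - <<'E'
from cell import *
from goal import *
o={};g={}
for n,k in(("side","s"),("top","t")):
    im=capture(n);cv2.imwrite(f"pics/{k}6.png",im[:,:,::-1]);_,l,b=blobs(im,(5,170,120),(15,255,255),60);o[k]=ends(l,max(b,key=lambda x:x[1])[0]);print(blobs(im,(50,110,60),(80,255,255),20)[2])
    im0=cv2.imread(f"pics/{n}0.png")[:,:,::-1]
ps,pt=camera_params("side"),camera_params("top")
m=sum(tri(ps,o["s"][k],pt,o["t"][k])[0] for k in(1,2))/2;v=m-hinge;print("guard",np.deg2rad(150)-np.arctan2(v[2],v@dx))
a=np.hstack([cv2.resize(cv2.imread("pics/top0.png"),(400,250)),cv2.resize(cv2.imread("pics/t6.png"),(400,250))])
b=np.hstack([cv2.resize(cv2.imread("pics/side0.png"),(400,250)),cv2.resize(cv2.imread("pics/s6.png"),(400,250))])
cv2.imwrite("pics/cmp.png",np.vstack([a,b]));s=state();print(s["t"],s["tool_pos"],s["contact_force"],s["dq"].round(2))
E
```

```text
t: 10.6
tool_pos: [0.3845, -0.478, 0.3046]
ee_rot: [[0.974, -0.229, -0.002], [-0.229, -0.974, 0.0], [-0.002, 0.0, -1.0]]
contact_force: [-0.4, 1.0, -0.2]
width: 0.004
[(4, np.int32(31), array([369.6, 136.4]))]
[(10, np.int32(70), array([451. , 217.5]))]
guard 1.3880513074720902
10.7 [ 0.38520064 -0.47748665  0.30491127] [ 0.33723629 -0.35543299 -0.35070417] [ 0.37 -0.21 -0.12 -0.03 -0.13 -0.14]
```

View pics/cmp.png

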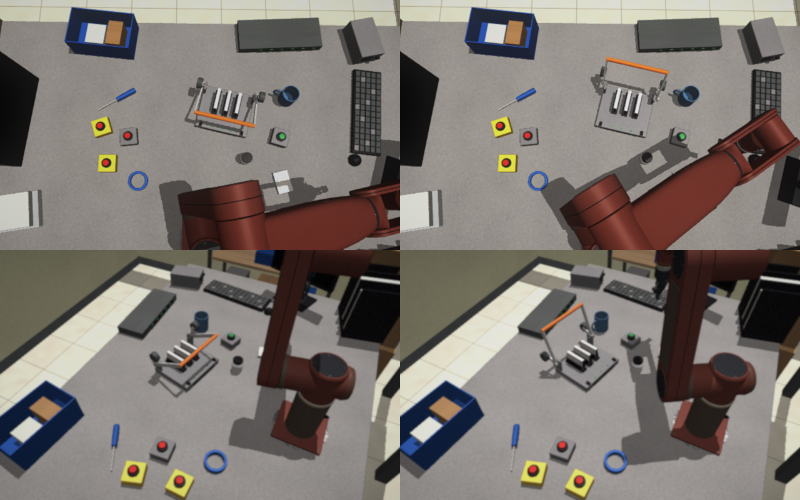

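Before (left) and after (right): the bar stands up, and the drives, mug, jar, screwdriver, tape and pods are unchanged. The green button is back at its starting pixels. The arm hides the spare drive in this picture, but nothing came near it.

```bash
python3 -c "
from cell import *
print(finish_job())"
```

```text
the job is handed in; nothing more can be done
None
```

The job is done and handed in at about 10.7 s. I pushed the orange bar up from below with closed fingers tilted about 45°, past its balance point. It swung to its stop by itself, and I then pressed the green button fully and let it come back out.

**Guard:** it measured 1.39 rad before the press and again after it, from the side and top views.

**Green button:**
- **Pressed:** the force rose about 12 N over 0.2 mm, which marks the hard stop.
- **Released:** backing off, the spring pushed at 3–4 N over about 5–6 mm and then let go. The button is back at its starting pixels in both views.

**Everything else:** the red button was never approached. The drives and the other loose things look unmoved in the before and after pictures, with two limits:
- I compared those pictures by eye rather than measuring each object.
- The arm hid the spare drive in the last pictures, so I did not recheck it at the end; the fingers worked well away from it.

**Along the way:** the first approach pose stopped 2–3 cm short at the limit of joint 3, so I came in under the bar on a different path. At hand-in the gripper was clear of everything, with contact force under 1 N.

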